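# Fit out and close two keepsake boxes

## Robot

A 6-joint arm with a two-finger parallel gripper is mounted at the origin on a cart in front of the work surface, level with it; the furniture and walls round the work are solid. World frame = base frame: x ahead of the robot, y to its left, z up, the work surface at z = 0. Lengths are in m, angles in rad, forces in N, time in s.
With the tool pointing down it reaches from about 0.425 to 0.95 m from the base axis. Payload 3.5 kg.
Tool frame: the origin (TCP) lies midway between the tips of the shut fingers; the grasp point (between the pads) lies 19 mm behind it; z points along the fingers, y is the line along which they close (so a half turn about z gives the same grasp; the last joint's range is limited). The gripper opens to 85 mm and grips with 20 to 120 N. Pads are 22 mm wide; open, the fingers measure 114 mm over their backs; the gripper's body (76 mm by 85 mm) begins 54 mm behind the grasp point. The pads swing forward as they close: fully open they stand 13 mm farther back than shut.
Start: joints at [1.128, 0.286, 1.577, -0, 1.279, -0.15], TCP at [0.195, 0.646, 0.231] pointing down, gripper open.
Joint ranges: [-2.77, 2.77], [-0.9, 2.22], [0.21, 2.48], [-1.53, 4.67], [0.24, 2.81], [-2.84, 2.84]. Speed limits (rad/s): [2.79, 2.79, 3.14, 3.14, 3.14, 3.14].

## Interface

Orientations are given as a unit quaternion [x, y, z, w].
In Python, from plant import * gives the robot as it stands.
- The arm moves only by the tool move_arm, never from a script. Its argument "moves" is a list of rows, each a list of 3 entries, a list of its own where there are three numbers: the opening, from 0 (shut) to 1 (fully open), then the shift along the tool's x, y, z in m, then the turn, a rotation vector about the tool's x, y, z in rad. A call has exactly 10 rows; each row shifts and turns the commanded pose from where the row before left it, along the tool's axes as they then stand; what a row does not reach is not made up. A row lasts 1/12 s, in which the tool goes at most 41.7 mm and 7.16 degrees, less where a joint would pass 70% of its speed; a pose out of reach is approached as far as the arm can. A call is refused whole if a number of a shift passes 0.0417 or a number of a turn 0.125, either way. A call with a gripper value outside its range is refused whole. The fingers move at their own pace and stop on an object; "grip_force" is the grip in N (left out, the last holds). Time passes only in rows, so rows that do not move let the fingers close, or fill a call up. It gives the time, the measured TCP pose, the force, the opening and the grip force at its end, in the units of the state.
- get_state(): the state, without advancing time (a new reading comes with each control period).
- read_camera(name): name is "scene" or "top"; returns the picture (400x640x3 uint8, red, green, blue); there is no depth.
- camera_params(name): a dict with "fx", "fy", "cx", "cy" (pixels), "k1" (the pictures are not rectified: a ray, as slopes to the right and down, at radius r is drawn at 1 + k1 r^2 times it, then the intrinsics apply), "rvec" (rotation vector, rad) and "tvec" (3), from world to camera coordinates, as OpenCV has them. Camera axes: x right, y down, z forward; pixel columns grow to the right and rows downward; lengths in m; the calibration is good to about 2 mm. A picture is of the moment at which its call begins. camera_params takes no time and is no camera call.
- sign_off(): hands the job in; it is judged then, once.
The state is a dict: "time": time; "qpos": joint angles; "dq": joint speeds; "joint_efforts": joint torques, N m; "eef_pos": TCP position; "tcp_rot": TCP orientation; "contact_force": force on the tool from outside, world axes, zero at the start; "wrist_torque": the same for the moment, N m; "opening": opening from 0.0 (shut) to 1.0 (fully open); "finger_force": force on a finger pad.
Only numpy, scipy, OpenCV 4.12 (cv2) and the standard library are available. Lean on these libraries where they do the work, as an engineer would, in place of code of your own. Each camera call takes 0.05 s, during which the arm holds its last target. There are 200 camera calls.

## Task

Complete the two wooden keepsake boxes: seat each box's own lift-out tray level on the ledges inside it, then close each box with its own lid, pushed fully home. Walnut parts go with the walnut box and maple parts with the maple box; leave the wax tin, the sanding block and the marking gauge where they are.

Things in the scene. Friction and masses are not known exactly. Their poses are not given: they have to be found in the camera images.
- walnut_box: Dark walnut box, the larger, open-topped, loose, 0.75 kg, grey felt floor. Outside 104 mm (own x) by 136 mm (own y), 82 mm high; walls 8 mm, opening 88 x 120 mm. Inside both short ends runs a ledge 14 mm wide, its top 20 mm above the box's underside; the tray rests on the two. Origin: centre of underside, z up.
- walnut_tray_mid (a point): Tray of the larger box, dark walnut, grey felt: 82 mm (own x) by 114 mm (own y), walls 4 mm thick, 22 high, floor top 10 mm up, 0.1 kg; 3 mm clearance a side in the box, lower edge bevelled 4 mm. Grip bar across the middle: 12 mm thick (y), 44 long (x), top 46 mm up; 47 mm free each side of it, so part-open fingers. Point: its middle, 23 mm above its underside; seated 43 mm above the box's.
- walnut_lid_mid (a point): Lid of the larger box, dark walnut: panel 104 mm (own x) by 136 mm (own y), 10 thick; plug below 82 x 114 mm, 9 deep, edge bevelled 4 mm, 3 mm clearance a side; 0.2 kg. From its lowest face: panel top 19 mm, top of brass pull 49 mm. Pull: bar 14 mm wide (x), 64 long (y), 13 deep, on two feet. Point: its middle, 24.5 mm above its lowest face; closed 97.5 mm above the box's underside.
- maple_box: Pale maple box, the smaller, open-topped, loose, 0.5 kg, blue felt floor. Outside 84 mm (own x) by 108 mm (own y), 76 mm high; walls 8 mm, opening 68 x 92 mm. Inside both short ends runs a ledge 14 mm wide, its top 14 mm above the box's underside; the tray rests on the two. Origin: centre of underside, z up.
- maple_tray_mid (a point): Tray of the smaller box, pale maple, blue felt: 62 mm (own x) by 86 mm (own y), walls 4 mm thick, 22 high, floor top 10 mm up, 0.1 kg; 3 mm clearance a side in the box, lower edge bevelled 4 mm. Grip bar across the middle: 12 mm thick (y), 44 long (x), top 46 mm up; 33 mm free each side of it, so part-open fingers. Point: its middle, 23 mm above its underside; seated 37 mm above the box's.
- maple_lid_mid (a point): Lid of the smaller box, pale maple: panel 84 mm (own x) by 108 mm (own y), 10 thick; plug below 62 x 86 mm, 9 deep, edge bevelled 4 mm, 3 mm clearance a side; 0.2 kg. From its lowest face: panel top 19 mm, top of brass pull 49 mm. Pull: bar 14 mm wide (x), 52 long (y), 13 deep, on two feet. Point: its middle, 24.5 mm above its lowest face; closed 91.5 mm above the box's underside.
- wax_tin_mid (a point): Round orange tin of wax, 75 mm across and 56 mm high, between the boxes. Not part of the job. This point: its centre, 28 mm above the table.
- sanding_block_mid (a point): Sanding block of pale wood with brown paper round it, 67 by 110 mm and 33 mm high, at the near right of the work. Not part of the job. This point: its centre, 16.5 mm above the table.
- marking_gauge_mid (a point): Wooden marking gauge, a 200 mm beam with a sliding fence, 69 mm wide and 42 mm high, lying at the right of the work. Not part of the job. This point: its centre, 21 mm above the table.
Mind the look-alikes: they are no part of the job. Leave any turquoise look-alike of the part that bears walnut_tray_mid alone.

How it is judged:
By the outcome, as a careful person would: the job done as asked, in the order asked, and still so for the second after the job is handed in, with the robot touching nothing.
It also fails if it takes over 109 s, if anything falls off the work surface, if the arm or the gripper's body presses on something with over 40 N, if the wrist force passes 120 N, or if a joint passes its speed limit or range.

## Working session

There is one attempt and no reset: what is moved stays moved. The work goes in short steps, Python scripts to look and compute and a tool call to move; the robot and the scene stay as the last step left them, time stands still between calls to the robot, and variables do not carry over. Pictures are saved under pics/ and viewed, at most 14 in all, crops included, and the job is handed in when it is done.

Besides the shell and the picture viewer there is one more tool, called as name(argument=value, ...), one argument or row to a line, values as JSON. move_arm: Moves the arm, as the interface text tells. Its arguments: {"type":"object","properties":{"moves":{"type":"array"},"grip_force":{"type":"number"}},"required":["moves"]}

```bash
mkdir -p pics; ls
python3 - <<'E'
from plant import *
import cv2
for n in("scene","top"):
    cv2.imwrite(f"pics/{n}0.png",read_camera(n)[:,:,::-1]); print(n,camera_params(n))
print(get_state())
E
```

```text
pics
scene {'fx': 402.7620718244636, 'fy': 402.7620718244636, 'cx': 324.31534919233576, 'cy': 201.78331212245095, 'k1': -0.0772200825812548, 'rvec': array([ 1.87060252, -0.99482195,  0.58530544]), 'tvec': array([-0.35537763,  0.21555761,  1.1290648 ])}
top {'fx': 413.313690359376, 'fy': 413.313690359376, 'cx': 316.5763543219356, 'cy': 202.65491485160925, 'k1': -0.043104188435035384, 'rvec': array([ 2.15293283, -2.10963555,  0.16661778]), 'tvec': array([-0.11491673,  0.45172625,  1.23959068])}
{'time': 0.1, 'qpos': array([ 1.12799669e+00,  2.87113613e-01,  1.57806344e+00,  4.84644503e-05,
        1.27862877e+00, -1.50014808e-01]), 'dq': array([-3.45756794e-04, -2.85969836e-04, -4.89036066e-03, -1.20460374e-04,
       -2.64968330e-03,  5.77097986e-05]), 'joint_efforts': array([ 1.25942941e-03, -4.07297516e+01, -2.93699026e+01, -1.18064386e-04,
        3.40473911e-03,  6.19744895e-06]), 'eef_pos': array([0.19452271, 0.64572355, 0.23004337]), 'tcp_rot': array([ 1.45876932e-01,  9.89302126e-01, -1.05155265e-03, -3.45403717e-04]), 'contact_force': array([-0.69431654, -0.65085065, -0.69955493]), 'wrist_torque': array([ 0.01350806,  0.00689195, -0.02074905]), 'finger_force': 0.0, 'opening': 0.9960589709743526}
```

View pics/top0.png

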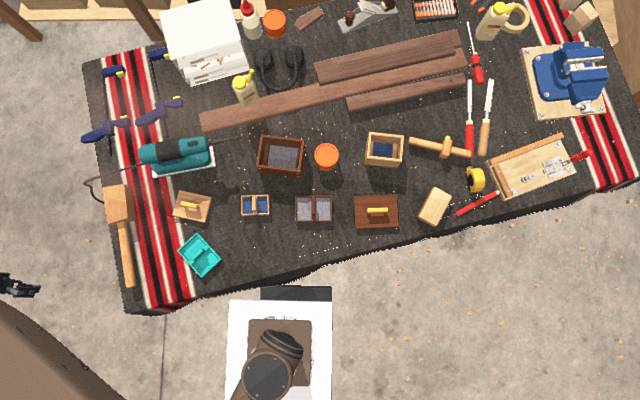

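View pics/scene0.png

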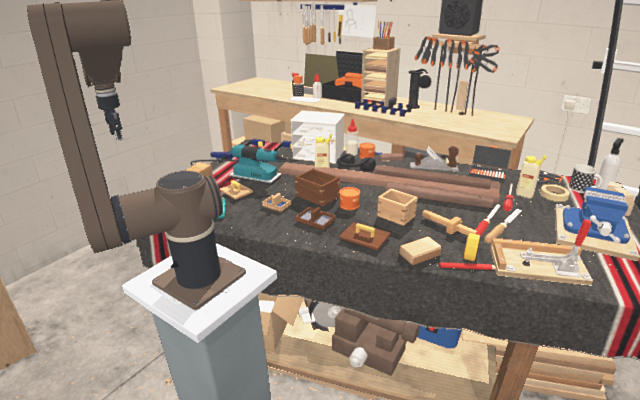

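```bash
cat > h.py <<'E'
from plant import *
import cv2, numpy as np
def _P(n):
    c=camera_params(n); K=np.array([[c['fx'],0,c['cx']],[0,c['fy'],c['cy']],[0,0,1.]]); D=np.array([c['k1'],0,0,0.])
    return K,D,np.array(c['rvec']),np.array(c['tvec'])
def ray(n,uv):
    K,D,r,t=_P(n); R=cv2.Rodrigues(r)[0]
    p=cv2.undistortPoints(np.array(uv,float).reshape(-1,1,2),K,D).reshape(-1,2)
    d=np.c_[p,np.ones(len(p))]@R; return -R.T@t,d
def onplane(n,uv,z):
    o,d=ray(n,uv); return o+d*((z-o[2])/d[:,2])[:,None]
def proj(n,X):
    K,D,r,t=_P(n); return cv2.projectPoints(np.array(X,float).reshape(-1,1,3),r,t,K,D)[0].reshape(-1,2)
def rect(pts):
    (c,s,a)=cv2.minAreaRect((np.array(pts)[:,:2]*1000).astype(np.float32)); return np.array(c)/1000,np.round(s,1),a
E
python3 - <<'E'
from h import *
im=cv2.imread('pics/top0.png')
c=im[125:245,160:460]
cv2.imwrite('pics/c1.png',cv2.resize(c[:, :150],None,fx=5,fy=5,interpolation=cv2.INTER_CUBIC)[:600])
cv2.imwrite('pics/c2.png',cv2.resize(c[:,140:300],None,fx=5,fy=5,interpolation=cv2.INTER_CUBIC)[:600])
E
```

```text
(no output)
```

View pics/c1.png

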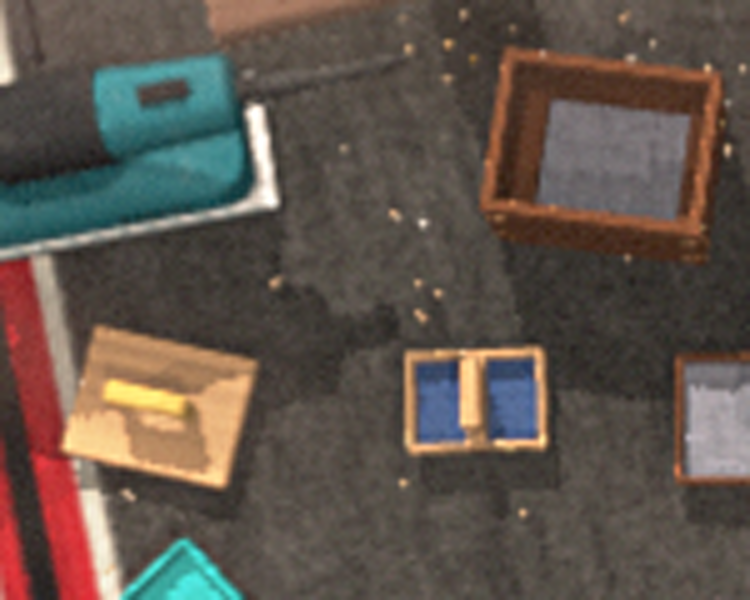

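View pics/c2.png

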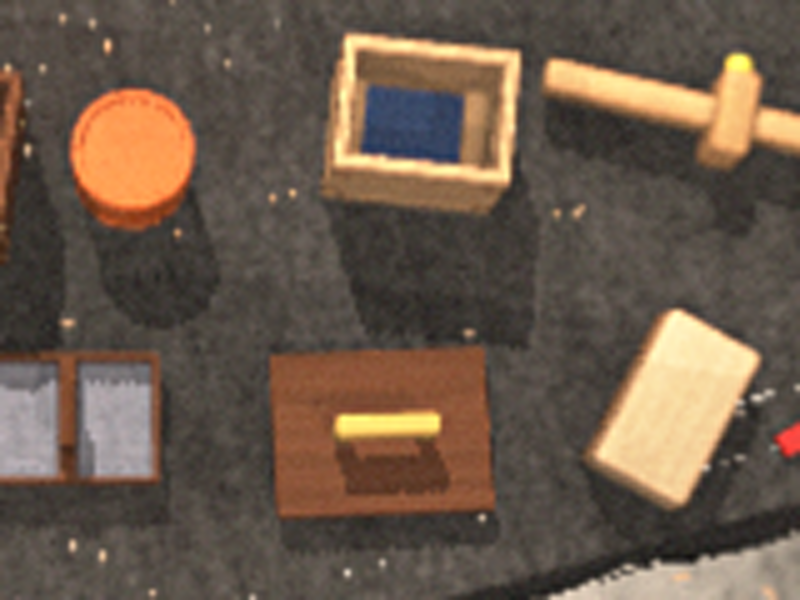

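```bash
cat >> h.py <<'E'
def fit(n,uv,z,sx,sy):
    """pose (x,y,yaw of own x, mod pi) of sx by sy rectangle from four corners in ring order"""
    X=onplane(n,uv,z)[:,:2]; c=X.mean(0); e=[np.linalg.norm(X[(i+1)%4]-X[i])*1000 for i in range(4)]
    a=X[1]-X[0]+X[2]-X[3]; b=X[2]-X[1]+X[3]-X[0]
    if np.linalg.norm(a)>np.linalg.norm(b): a,b=b,a   # a short = own x
    ya=np.arctan2(a[1],a[0]); yb=np.arctan2(b[1],b[0])-np.pi/2
    yb+=np.pi*np.round((ya-yb)/np.pi); y=(ya*sx+yb*sy)/(sx+sy); y=(y+np.pi/2)%np.pi-np.pi/2
    return c.round(4),round(np.degrees(y),1),np.round(e,0)
E
python3 - <<'E'
from h import *
f1=lambda L:[((u+.5)/5-.5+160,(v+.5)/5-.5+125) for u,v in L]
f2=lambda L:[((u+.5)/5-.5+300,(v+.5)/5-.5+125) for u,v in L]
print('mlid',fit('top',f1([(97,326),(258,360),(224,487),(63,451)]),.019,84,108))
print('mpull',onplane('top',f1([(104,388),(188,406),(146,397)]),.045))
print('mtray',fit('top',f1([(404,349),(545,346),(547,449),(406,452)]),.022,62,86))
print('mbar',onplane('top',f1([(470,350),(470,425)]),.046))
print('wbox',fit('top',f1([(505,47),(721,72),(704,233),(484,208)]),.082,104,136))
print('mbox',fit('top',f2([(346,34),(520,50),(508,184),(333,166)]),.076,84,108))
print('wtray',fit('top',f1([(676,354)])+f2([(158,352),(160,480)])+f1([(677,481)]),.022,82,114))
print('wlid',fit('top',f2([(270,355),(484,348),(494,514),(280,518)]),.019,104,136))
print('wpull',onplane('top',f2([(335,425),(440,423),(388,424)]),.045))
print('tin',onplane('top',f2([(133,150)]),.056),'sand',onplane('top',f2([(675,400)]),.033))
E
```

```text
mlid (array([0.4394, 0.2874]), np.float64(-11.1), array([106.,  83., 106.,  82.]))
mpull [[0.44575    0.31510394 0.045     ]
 [0.43554389 0.26189183 0.045     ]
 [0.44063988 0.28845209 0.045     ]]
mtray (array([0.4472, 0.088 ]), np.float64(2.9), array([89., 65., 88., 65.]))
mbar [[0.47379751 0.08882019 0.046     ]
 [0.42708471 0.08667064 0.046     ]]
wbox (array([0.5991, 0.0076]), np.float64(-5.2), array([134., 102., 134., 102.]))
mbox (array([ 0.6269, -0.312 ]), np.float64(-5.0), array([108.,  86., 107.,  85.]))
wtray (array([ 0.4397, -0.0952]), np.float64(1.8), array([114.,  81., 114.,  80.]))
wlid (array([ 0.4334, -0.2916]), np.float64(2.9), array([135., 105., 133., 103.]))
wpull [[ 0.43410612 -0.25926961  0.045     ]
 [ 0.43660617 -0.32357492  0.045     ]
 [ 0.43536237 -0.29171625  0.045     ]]
tin [[ 0.60252073 -0.13261773  0.056     ]] sand [[ 0.45572129 -0.4716434   0.033     ]]
```

```bash
cat >> h.py <<'E'
from scipy.spatial.transform import Rotation as Ro
def plan(x,y,z,ang):
    """turn (tool rotvec) and then shift (tool axes) to TCP x,y,z, tool down with tool y at world angle ang deg (mod 180)"""
    s=get_state(); R=Ro.from_quat(s['tcp_rot']); a0=np.degrees(np.arctan2(R.as_matrix()[1,1],R.as_matrix()[0,1]))
    ang+=180*np.round((a0-ang)/180); a=np.radians(ang)
    Y=np.array([np.cos(a),np.sin(a),0]); Z=np.array([0,0,-1.]); G=np.c_[np.cross(Y,Z),Y,Z]
    d=np.array([x,y,z])-s['eef_pos']
    print('t',round(s['time'],2),'at',s['eef_pos'].round(4),'ang',a0.round(2),'->',round(ang,1),'q6 %.2f'%s['qpos'][5],'| turn',(R.inv()*Ro.from_matrix(G)).as_rotvec().round(4),'shift',(G.T@d).round(4),'| F',s['contact_force'].round(1),'op',round(s['opening'],3),'ff',round(s['finger_force'],1))
E
python3 -c "
from h import *
plan(.4472,.0880,.10,92.9)"
```

```text
t 0.1 at [0.1945 0.6457 0.23  ] ang 73.22 -> 92.9 q6 -0.15 | turn [-0.0021 -0.0007 -0.3434] shift [-0.2241 -0.5698  0.13  ] | F [-0.7 -0.7 -0.7] op 0.996 ff 0.0
```

move_arm(
  moves=[
    [0.4,[0,0,0],[0,0,-0.1145]],
    [0.4,[0,0,0],[0,0,-0.1145]],
    [0.4,[0,0,0],[0,0,-0.1145]],
    [0.4,[-0.015,-0.038,0],[0,0,0]],
    [0.4,[-0.015,-0.038,0],[0,0,0]],
    [0.4,[-0.015,-0.038,0],[0,0,0]],
    [0.4,[-0.015,-0.038,0],[0,0,0]],
    [0.4,[-0.015,-0.038,0],[0,0,0]],
    [0.4,[-0.015,-0.038,0],[0,0,0]],
    [0.4,[-0.015,-0.038,0],[0,0,0]],
  ],
  grip_force=40,
)

```text
time: 0.93
eef_pos: [0.3132, 0.384, 0.2308]
tcp_rot: [-0.026, 1.0, -0.0, -0.0]
contact_force: [0.9, 0.7, 0.3]
opening: 0.401
finger_force: 0.0
```

move_arm(
  moves=[
    [0.4,[-0.013,-0.034,0.01],[0,0,0]],
    [0.4,[-0.013,-0.034,0.01],[0,0,0]],
    [0.4,[-0.013,-0.034,0.01],[0,0,0]],
    [0.4,[-0.013,-0.034,0.01],[0,0,0]],
    [0.4,[-0.013,-0.034,0.01],[0,0,0]],
    [0.4,[-0.013,-0.034,0.01],[0,0,0]],
    [0.4,[-0.013,-0.034,0.01],[0,0,0]],
    [0.4,[-0.013,-0.034,0.02],[0,0,0]],
    [0.4,[-0.013,-0.034,0.02],[0,0,0]],
    [0.4,[0,0,0.02],[0,0,0]],
  ],
)

```text
time: 1.77
eef_pos: [0.4481, 0.0815, 0.1013]
tcp_rot: [-0.023, 1.0, -0.001, 0.002]
contact_force: [0.0, -0.1, 0.0]
opening: 0.403
finger_force: 0.0
```

```bash
python3 -c "
from h import *
plan(.449,.0878,.02,92.9)
for n in('top','scene'):
    im=read_camera(n)[:,:,::-1]; p=proj(n,[.449,.088,.06])[0].astype(int); cv2.imwrite(f'pics/{n}1.png',np.ascontiguousarray(im)); print(p)
a=cv2.imread('pics/top1.png');b=cv2.imread('pics/scene1.png')
f=lambda i,p:cv2.resize(i[p[1]-40:p[1]+40,p[0]-40:p[0]+40],None,fx=5,fy=5,interpolation=2)
cv2.imwrite('pics/m1.png',np.hstack([f(a,proj('top',[.449,.088,.06])[0].astype(int)),f(b,proj('scene',[.449,.088,.06])[0].astype(int))]))
"
```

```text
t 1.77 at [0.4481 0.0815 0.1013] ang 92.58 -> 92.9 q6 -1.66 | turn [-0.0021  0.0032 -0.0056] shift [-0.0012  0.0062  0.0813] | F [ 0.  -0.1  0. ] op 0.403 ff 0.0
[252 201]
[276 191]
```

View pics/m1.png

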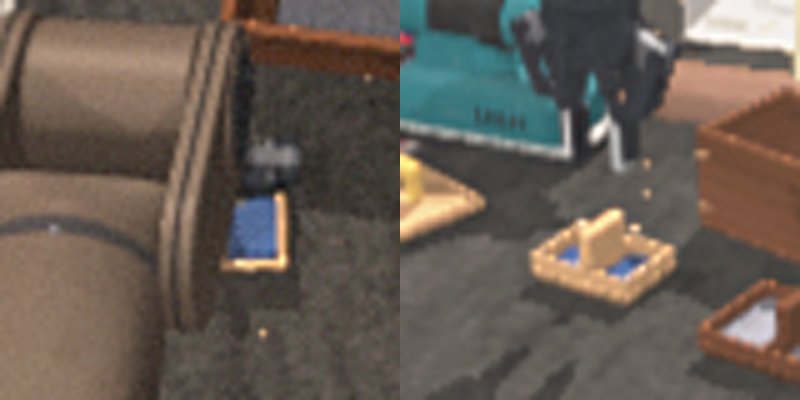

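```bash
python3 -c "
from h import *
print(onplane('scene',[(236+203/5-.4,151+226/5-.4)],.046), proj('scene',[.449,.0878,.046]))"
```

```text
[[0.44251396 0.08345121 0.046     ]] [[276.43789592 194.81863103]]
```

move_arm(
  moves=[
    [0.4,[-0.0012,0.0062,0],[-0.002,0.003,-0.0056]],
    [0.4,[0,0,0.01],[0,0,0]],
    [0.4,[0,0,0.01],[0,0,0]],
    [0.4,[0,0,0.01],[0,0,0]],
    [0.4,[0,0,0.01],[0,0,0]],
    [0.4,[0,0,0.01],[0,0,0]],
    [0.4,[0,0,0],[0,0,0]],
    [0.4,[0,0,0],[0,0,0]],
    [0.4,[0,0,0],[0,0,0]],
    [0.4,[0,0,0],[0,0,0]],
  ],
)

```text
time: 2.7
eef_pos: [0.4468, 0.0926, 0.0518]
tcp_rot: [-0.028, 1.0, 0.001, -0.001]
contact_force: [-0.0, -0.2, -0.6]
opening: 0.405
finger_force: 0.0
```

```bash
python3 -c "
from h import *
plan(.449,.0878,.021,92.9)"
```

```text
t 2.7 at [0.4468 0.0926 0.0518] ang 93.22 -> 92.9 q6 -1.65 | turn [ 0.0019 -0.0018  0.0056] shift [-0.002  -0.0049  0.0308] | F [-0.  -0.2 -0.6] op 0.405 ff 0.0
```

move_arm(
  moves=[
    [0.4,[-0.002,-0.0049,0],[0.002,-0.002,0.0056]],
    [0.4,[0,0,0],[0,0,0]],
    [0.4,[0,0,0.01],[0,0,0]],
    [0.4,[0,0,0.01],[0,0,0]],
    [0.4,[0,0,0.01],[0,0,0]],
    [0.4,[0,0,0],[0,0,0]],
    [0,[0,0,0],[0,0,0]],
    [0,[0,0,0],[0,0,0]],
    [0,[0,0,0],[0,0,0]],
    [0,[0,0,0],[0,0,0]],
  ],
)

```text
time: 3.53
eef_pos: [0.4486, 0.0879, 0.0215]
tcp_rot: [-0.025, 1.0, -0.0, -0.0]
contact_force: [-0.4, 0.0, -1.1]
opening: 0.129
finger_force: 41.9
```

```bash
python3 -c "
from h import *
plan(.6269,-.312,.14,85)"
```

```text
t 3.53 at [0.4486 0.0879 0.0215] ang 92.91 -> 85.0 q6 -1.65 | turn [-1.000e-04 -6.000e-04  1.381e-01] shift [-0.2124 -0.3828 -0.1185] | F [-0.4  0.  -1.1] op 0.129 ff 41.9
```

move_arm(
  moves=[
    [0,[0,0,-0.02],[0,0,0]],
    [0,[0,0,-0.035],[0,0,0]],
    [0,[0,0,-0.035],[0,0,0]],
    [0,[0,0,-0.03],[0,0,0.069]],
    [0,[0,0,0],[0,0,0.069]],
    [0,[-0.018,-0.032,0],[0,0,0]],
    [0,[-0.018,-0.032,0],[0,0,0]],
    [0,[-0.018,-0.032,0],[0,0,0]],
    [0,[-0.018,-0.032,0],[0,0,0]],
    [0,[-0.018,-0.032,0],[0,0,0]],
  ],
)

```text
time: 4.37
eef_pos: [0.5247, -0.0809, 0.1415]
tcp_rot: [0.044, 0.999, -0.0, -0.0]
contact_force: [0.3, 1.5, -1.4]
opening: 0.131
finger_force: 42.0
```

move_arm(
  moves=[
    [0,[-0.018,-0.032,0],[0,0,0]],
    [0,[-0.018,-0.032,0],[0,0,0]],
    [0,[-0.018,-0.032,0],[0,0,0]],
    [0,[-0.018,-0.032,0],[0,0,0]],
    [0,[-0.018,-0.032,0],[0,0,0]],
    [0,[-0.018,-0.032,0],[0,0,0]],
    [0,[-0.014,-0.03,0],[0,0,0]],
    [0,[0,0,0],[0,0,0]],
    [0,[0,0,0],[0,0,0]],
    [0,[0,0,0],[0,0,0]],
  ],
)

```text
time: 5.2
eef_pos: [0.626, -0.3106, 0.1405]
tcp_rot: [0.044, 0.999, 0.001, -0.001]
contact_force: [-0.2, 0.9, -1.5]
opening: 0.131
finger_force: 41.9
```

```bash
python3 -c "
from h import *
plan(.6269,-.312,.12,85)
o=[]
for n in('top','scene'):
    im=read_camera(n)[:,:,::-1]; p=proj(n,[.627,-.312,.09])[0].astype(int); cv2.imwrite(f'pics/{n}2.png',np.ascontiguousarray(im)); print(p)
    o.append(cv2.resize(np.ascontiguousarray(im)[p[1]-40:p[1]+40,p[0]-40:p[0]+40],None,fx=5,fy=5,interpolation=2))
cv2.imwrite('pics/m2.png',np.hstack(o))
"
```

```text
t 5.2 at [ 0.626  -0.3106  0.1405] ang 84.99 -> 85.0 q6 -2.09 | turn [ 0.001  -0.0023 -0.0002] shift [-0.001  -0.0013  0.0205] | F [-0.2  0.9 -1.5] op 0.131 ff 41.9
[385 144]
[398 193]
```

View pics/m2.png

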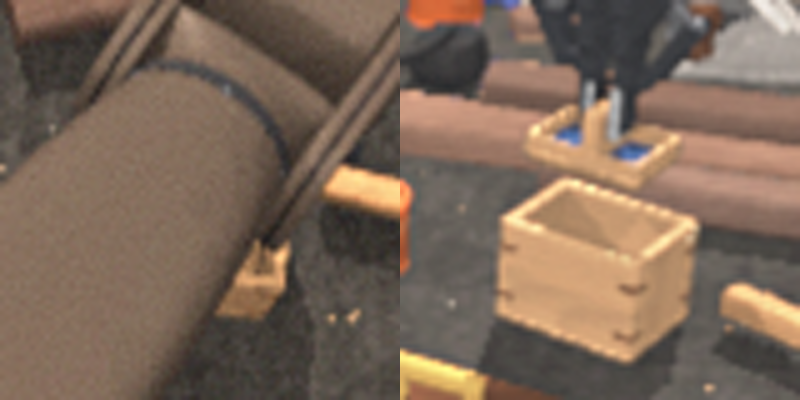

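```bash
python3 -c "
from h import *
f=lambda L:[(358+(u-400+.5)/5-.5,153+(v+.5)/5-.5) for u,v in L]
print(fit('scene',f([(500,213),(632,262),(697,222),(567,180)]),.076,84,108))
print(onplane('scene',f([(527,150),(638,188)]),.119))
q=np.radians(-5);c=np.array([.626,-.3106])
R=np.array([[np.cos(q),-np.sin(q)],[np.sin(q),np.cos(q)]])
for z in (.119,.141): print(np.round((proj('scene',[np.r_[c+R@np.array(p),z] for p in [(-.031,.043),(-.031,-.043),(.031,-.043),(.031,.043)]])-[358,153])*5+[402,2]))
for i,(p) in enumerate([(-.042,.054),(-.042,-.054),(.042,-.054),(.042,.054)]): print(np.round((proj('scene',np.r_[np.array([.6269,-.312])+R@np.array(p),.076])-[358,153])*5+[402,2]))
"
```

```text
(array([ 0.6286, -0.3092]), np.float64(-8.6), array([108.,  79., 105.,  75.]))
[[ 0.61790674 -0.25651312  0.119     ]
 [ 0.60629047 -0.34514674  0.119     ]]
[[526. 163.]
 [636. 199.]
 [681. 166.]
 [572. 133.]]
[[528. 134.]
 [639. 169.]
 [684. 137.]
 [574. 104.]]
[[502. 220.]]
[[640. 267.]]
[[699. 221.]]
[[565. 178.]]
```

move_arm(
  moves=[
    [0,[-0.001,-0.0005,0],[0.001,-0.002,0]],
    [0,[0,0,0.013],[0,0,0]],
    [0,[0,0,0.013],[0,0,0]],
    [0,[0,0,0.013],[0,0,0]],
    [0,[0,0,0.013],[0,0,0]],
    [0,[0,0,0.013],[0,0,0]],
    [0,[0,0,0.013],[0,0,0]],
    [0,[0,0,0.013],[0,0,0]],
    [0,[0,0,0],[0,0,0]],
    [0,[0,0,0],[0,0,0]],
  ],
)

```text
time: 6.13
eef_pos: [0.6267, -0.3115, 0.0484]
tcp_rot: [0.044, 0.999, 0.0, -0.001]
contact_force: [-1.1, 0.1, -1.2]
opening: 0.127
finger_force: 41.9
```

```bash
python3 -c "
from h import *
plan(.6272,-.311,.0355,85)"
```

```text
t 6.13 at [ 0.6267 -0.3115  0.0484] ang 84.99 -> 85.0 q6 -2.09 | turn [ 0.0003 -0.0015 -0.0001] shift [-0.0004  0.0005  0.0129] | F [-1.1  0.1 -1.2] op 0.127 ff 41.9
```

No contact so far; go on down and release gently.

move_arm(
  moves=[
    [0,[0,0,0.004],[0,0,0]],
    [0,[0,0,0.004],[0,0,0]],
    [0,[0,0,0.003],[0,0,0]],
    [0,[0,0,0.002],[0,0,0]],
    [0,[0,0,0.001],[0,0,0]],
    [0,[0,0,0],[0,0,0]],
    [0,[0,0,0],[0,0,0]],
    [0,[0,0,0],[0,0,0]],
    [0,[0,0,0],[0,0,0]],
    [0,[0,0,0],[0,0,0]],
  ],
)

```text
time: 6.97
eef_pos: [0.6276, -0.312, 0.0364]
tcp_rot: [0.044, 0.999, -0.001, 0.001]
contact_force: [0.3, 0.5, 0.1]
opening: 0.128
finger_force: 41.9
```

move_arm(
  moves=[
    [0.32,[0,0,0],[0,0,0]],
    [0.32,[0,0,0],[0,0,0]],
    [0.32,[0,0,0],[0,0,0]],
    [0.32,[0,0,-0.015],[0,0,0]],
    [0.32,[0,0,-0.025],[0,0,0]],
    [0.32,[0,0,-0.035],[0,0,0]],
    [0.32,[0,0,-0.035],[0,0,0]],
    [0.32,[0,0,0],[0,0,0]],
    [0.32,[0,0,0],[0,0,0]],
    [0.32,[0,0,0],[0,0,0]],
  ],
)

```text
time: 7.8
eef_pos: [0.6275, -0.3118, 0.1473]
tcp_rot: [0.044, 0.999, -0.001, 0.001]
contact_force: [0.4, 0.2, -1.2]
opening: 0.32
finger_force: 0.0
```

```bash
python3 -c "
from h import *
plan(.4400,-.0952,.08,91.8)
o=[]
for n in('scene',):
    im=np.ascontiguousarray(read_camera(n)[:,:,::-1]); p=proj(n,[.627,-.312,.09])[0].astype(int); cv2.imwrite(f'pics/{n}3.png',im)
    o.append(cv2.resize(im[p[1]-40:p[1]+40,p[0]-40:p[0]+40],None,fx=5,fy=5,interpolation=2))
cv2.imwrite('pics/m3.png',np.hstack(o))
"
```

```text
t 7.8 at [ 0.6275 -0.3118  0.1473] ang 85.0 -> 91.8 q6 -2.09 | turn [-0.0019  0.002  -0.1187] shift [0.1806 0.2224 0.0673] | F [ 0.4  0.2 -1.2] op 0.32 ff 0.0
```

View pics/m3.png

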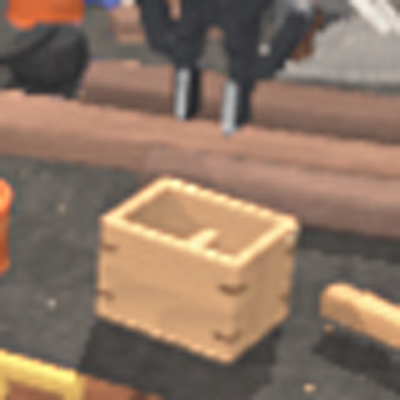

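move_arm(
  moves=[
    [0.45,[0,0,0],[-0.002,0.002,-0.1187]],
    [0.45,[0.0226,0.0278,0],[0,0,0]],
    [0.45,[0.0226,0.0278,0],[0,0,0]],
    [0.45,[0.0226,0.0278,0],[0,0,0]],
    [0.45,[0.0226,0.0278,0],[0,0,0]],
    [0.45,[0.0226,0.0278,0],[0,0,0]],
    [0.45,[0.0226,0.0278,0.02],[0,0,0]],
    [0.45,[0.0226,0.0278,0.02],[0,0,0]],
    [0.45,[0.0224,0.0278,0.02],[0,0,0]],
    [0.45,[0,0,0],[0,0,0]],
  ],
)

```text
time: 8.68
eef_pos: [0.4279, -0.0874, 0.0771]
tcp_rot: [-0.017, 1.0, 0.006, -0.011]
contact_force: [-2.0, 1.3, -1.3]
opening: 0.45
finger_force: 0.0
```

move_arm(
  moves=[
    [0.45,[0,0,0.008],[0,0,0]],
    [0.45,[0,0,0.01],[0,0,0]],
    [0.45,[0,0,0],[0,0,0]],
    [0.45,[0,0,0],[0,0,0]],
    [0.45,[0,0,0],[0,0,0]],
    [0.45,[0,0,0],[0,0,0]],
    [0.45,[0,0,0],[0,0,0]],
    [0.45,[0,0,0],[0,0,0]],
    [0.45,[0,0,0],[0,0,0]],
    [0.45,[0,0,0],[0,0,0]],
  ],
)

```text
time: 9.52
eef_pos: [0.44, -0.0952, 0.0687]
tcp_rot: [-0.016, 1.0, 0.0, -0.0]
contact_force: [-0.2, 0.2, 1.3]
opening: 0.455
finger_force: 0.0
```

```bash
python3 -c "
from h import *
plan(.4400,-.0952,.0215,91.8)
"
```

```text
t 9.52 at [ 0.44   -0.0952  0.0687] ang 91.8 -> 91.8 q6 -2.04 | turn [ 0.0007 -0.0006 -0.0001] shift [-0.      0.      0.0472] | F [-0.2  0.2  1.3] op 0.455 ff 0.0
```

move_arm(
  moves=[
    [0.45,[0,0,0.012],[0,0,0]],
    [0.45,[0,0,0.012],[0,0,0]],
    [0.45,[0,0,0.012],[0,0,0]],
    [0.45,[0,0,0.011],[0,0,0]],
    [0.45,[0,0,0],[0,0,0]],
    [0.45,[0,0,0],[0,0,0]],
    [0,[0,0,0],[0,0,0]],
    [0,[0,0,0],[0,0,0]],
    [0,[0,0,0],[0,0,0]],
    [0,[0,0,0],[0,0,0]],
  ],
)

```text
time: 10.35
eef_pos: [0.4407, -0.0955, 0.0225]
tcp_rot: [-0.016, 1.0, -0.0, 0.0]
contact_force: [-0.2, -0.1, 3.5]
opening: 0.127
finger_force: 40.7
```

```bash
python3 -c "
from h import *
plan(.5991,.0076,.15,84.8)
"
```

```text
t 10.35 at [ 0.4407 -0.0955  0.0225] ang 91.8 -> 84.8 q6 -2.04 | turn [-1.000e-04  9.000e-04  1.221e-01] shift [-0.1484  0.117  -0.1275] | F [-0.2 -0.1  3.5] op 0.127 ff 40.7
```

move_arm(
  moves=[
    [0,[0,0,-0.02],[0,0,0]],
    [0,[0,0,-0.035],[0,0,0]],
    [0,[0,0,-0.0375],[0,0,0]],
    [0,[0,0,-0.035],[0,0,0]],
    [0,[0,0,0],[0,0,0.122]],
    [0,[-0.03,0.0234,0],[0,0,0]],
    [0,[-0.03,0.0234,0],[0,0,0]],
    [0,[-0.03,0.0234,0],[0,0,0]],
    [0,[-0.03,0.0234,0],[0,0,0]],
    [0,[-0.029,0.0234,0],[0,0,0]],
  ],
)

```text
time: 11.18
eef_pos: [0.5999, 0.0091, 0.1486]
tcp_rot: [0.045, 0.999, 0.0, -0.001]
contact_force: [-0.5, -0.2, -0.0]
opening: 0.132
finger_force: 40.2
```

move_arm(
  moves=[
    [0,[0,0,0],[0,0,0]],
    [0,[0,0,0],[0,0,0]],
    [0,[0,0,0],[0,0,0]],
    [0,[0,0,0.01],[0,0,0]],
    [0,[0,0,0],[0,0,0]],
    [0,[0,0,0],[0,0,0]],
    [0,[0,0,0],[0,0,0]],
    [0,[0,0,0],[0,0,0]],
    [0,[0,0,0],[0,0,0]],
    [0,[0,0,0],[0,0,0]],
  ],
)

```text
time: 12.02
eef_pos: [0.599, 0.0077, 0.1393]
tcp_rot: [0.045, 0.999, 0.0, -0.0]
contact_force: [0.1, -0.0, -1.0]
opening: 0.132
finger_force: 40.1
```

```bash
python3 -c "
from h import *
plan(.5991,.0076,.0425,84.8)
n='scene'
im=np.ascontiguousarray(read_camera(n)[:,:,::-1]); cv2.imwrite('pics/scene4.png',im); p=proj(n,[.6,.0076,.09])[0].astype(int); print(p)
im=cv2.resize(im[p[1]-40:p[1]+40,p[0]-40:p[0]+40],None,fx=6,fy=6,interpolation=2)
def draw(c,q,a,b,z,col):
    q=np.radians(q);R=np.array([[np.cos(q),-np.sin(q)],[np.sin(q),np.cos(q)]])
    for s in[(-1,1),(-1,-1),(1,-1),(1,1)]:
        u=(proj(n,np.r_[np.array(c)+R@(np.array(s)*[a/2,b/2]),z])[0]-p+40)*6+2.5; cv2.drawMarker(im,tuple(int(round(v)) for v in u),col,0,10,1)
s=get_state(); e=s['eef_pos']
draw((.5991,.0076),-5.2,.104,.136,.082,(0,255,0)); draw(e[:2],-5.2,.082,.114,e[2]-.0005,(255,255,0))
cv2.imwrite('pics/m4.png',im)
"
```

```text
t 12.02 at [0.599  0.0077 0.1393] ang 84.79 -> 84.8 q6 -1.64 | turn [ 0.0007 -0.0004 -0.0001] shift [-0.0001 -0.0001  0.0968] | F [ 0.1 -0.  -1. ] op 0.132 ff 40.1
[317 174]
```

View pics/m4.png

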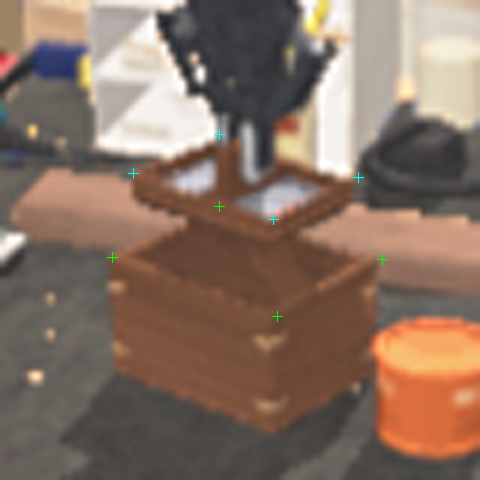

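move_arm(
  moves=[
    [0,[0,0,0.015],[0,0,0]],
    [0,[0,0,0.015],[0,0,0]],
    [0,[0,0,0.013],[0,0,0]],
    [0,[0,0,0.013],[0,0,0]],
    [0,[0,0,0.012],[0,0,0]],
    [0,[0,0,0.012],[0,0,0]],
    [0,[0,0,0.008],[0,0,0]],
    [0,[0,0,0.004],[0,0,0]],
    [0,[0,0,0],[0,0,0]],
    [0,[0,0,0],[0,0,0]],
  ],
)

```text
time: 12.9
eef_pos: [0.599, 0.0079, 0.047]
tcp_rot: [0.045, 0.999, 0.0, -0.0]
contact_force: [-0.1, 0.2, -0.9]
opening: 0.132
finger_force: 40.2
```

move_arm(
  moves=[
    [0,[0,0,0.003],[0,0,0]],
    [0,[0,0,0.002],[0,0,0]],
    [0,[0,0,0.001],[0,0,0]],
    [0,[0,0,0],[0,0,0]],
    [0,[0,0,0],[0,0,0]],
    [0,[0,0,0],[0,0,0]],
    [0,[0,0,0],[0,0,0]],
    [0,[0,0,0],[0,0,0]],
    [0,[0,0,0],[0,0,0]],
    [0,[0,0,0],[0,0,0]],
  ],
)

```text
time: 13.73
eef_pos: [0.5997, 0.0078, 0.0426]
tcp_rot: [0.045, 0.999, 0.0, 0.0]
contact_force: [-1.4, 0.8, 4.8]
opening: 0.132
finger_force: 41.0
```

move_arm(
  moves=[
    [0.38,[0,0,0],[0,0,0]],
    [0.38,[0,0,0],[0,0,0]],
    [0.38,[0,0,0],[0,0,0]],
    [0.38,[0,0,-0.015],[0,0,0]],
    [0.38,[0,0,-0.025],[0,0,0]],
    [0.38,[0,0,-0.035],[0,0,0]],
    [0.38,[0,0,-0.035],[0,0,0]],
    [0.38,[0,0,0],[0,0,0]],
    [0.38,[0,0,0],[0,0,0]],
    [0.38,[0,0,0],[0,0,0]],
  ],
)

```text
time: 14.57
eef_pos: [0.5984, 0.0079, 0.1503]
tcp_rot: [0.045, 0.999, 0.0, -0.001]
contact_force: [-0.3, 0.6, -0.3]
opening: 0.382
finger_force: 0.0
```

```bash
python3 -c "
from h import *
plan(.4345,-.2916,.08,2.9)
n='scene'
im=np.ascontiguousarray(read_camera(n)[:,:,::-1]); cv2.imwrite('pics/scene5.png',im)
print(onplane('top',[((388+.5)/5-.5+300,(424+.5)/5-.5+125)],.049))
"
```

```text
t 14.57 at [0.5984 0.0079 0.1503] ang 84.81 -> 2.9 q6 -1.64 | turn [-7.0000e-04 -2.2000e-03  1.4296e+00] shift [-0.2909 -0.1789  0.0703] | F [-0.3  0.6 -0.3] op 0.382 ff 0.0
[[ 0.43475257 -0.29116429  0.049     ]]
```

move_arm(
  moves=[
    [0.5,[0,0,0],[0,0,0.119]],
    [0.5,[0,0,0],[0,0,0.119]],
    [0.5,[0,0,0],[0,0,0.119]],
    [0.5,[0,0,0],[0,0,0.119]],
    [0.5,[0,0,0],[0,0,0.119]],
    [0.5,[0,0,0],[0,0,0.119]],
    [0.5,[0,0,0],[0,0,0.119]],
    [0.5,[0,0,0],[0,0,0.119]],
    [0.5,[0,0,0],[0,0,0.119]],
    [0.5,[0,0,0],[0,0,0.119]],
  ],
)

```text
time: 15.45
eef_pos: [0.5974, 0.0081, 0.1482]
tcp_rot: [0.6, 0.8, -0.001, -0.003]
contact_force: [0.0, 0.5, 0.5]
opening: 0.498
finger_force: 0.0
```

move_arm(
  moves=[
    [0.5,[0,0,0],[0,0,0.119]],
    [0.5,[0,0,0],[0,0,0.1205]],
    [0.5,[-0.0323,-0.02,0],[0,0,0]],
    [0.5,[-0.0323,-0.02,0],[0,0,0]],
    [0.5,[-0.0323,-0.02,0],[0,0,0]],
    [0.5,[-0.0323,-0.02,0],[0,0,0]],
    [0.5,[-0.0323,-0.02,0],[0,0,0]],
    [0.5,[-0.0323,-0.02,0],[0,0,0]],
    [0.5,[-0.0323,-0.02,0],[0,0,0]],
    [0.5,[-0.0323,-0.02,0.01],[0,0,0]],
  ],
)

```text
time: 16.28
eef_pos: [0.4512, -0.2597, 0.1406]
tcp_rot: [0.689, 0.725, -0.0, -0.0]
contact_force: [0.3, 0.7, 0.4]
opening: 0.503
finger_force: 0.0
```

move_arm(
  moves=[
    [0.5,[-0.0323,-0.019,0.01],[0,0,0]],
    [0.5,[0,0,0.02],[0,0,0]],
    [0.5,[0,0,0.02],[0,0,0]],
    [0.5,[0,0,0.01],[0,0,0]],
    [0.5,[0,0,0],[0,0,0]],
    [0.5,[0,0,0],[0,0,0]],
    [0.5,[0,0,0],[0,0,0]],
    [0.5,[0,0,0],[0,0,0]],
    [0.5,[0,0,0],[0,0,0]],
    [0.5,[0,0,0],[0,0,0]],
  ],
)

```text
time: 17.12
eef_pos: [0.4355, -0.2917, 0.0819]
tcp_rot: [0.689, 0.725, -0.0, 0.0]
contact_force: [0.4, -0.4, 0.3]
opening: 0.499
finger_force: 0.0
```

```bash
python3 -c "
from h import *
plan(.4345,-.2916,.025,2.9)
n='scene'
im=np.ascontiguousarray(read_camera(n)[:,:,::-1]); p=proj(n,[.4345,-.29,.05])[0].astype(int)
im=cv2.resize(im[p[1]-40:p[1]+40,p[0]-40:p[0]+40],None,fx=6,fy=6,interpolation=2)
def draw(c,q,a,b,z,col):
    q=np.radians(q);R=np.array([[np.cos(q),-np.sin(q)],[np.sin(q),np.cos(q)]])
    for s in[(-1,1),(-1,-1),(1,-1),(1,1)]:
        u=(proj(n,np.r_[np.array(c)+R@(np.array(s)*[a/2,b/2]),z])[0]-p+40)*6+2.5; cv2.drawMarker(im,tuple(int(round(v)) for v in u),col,0,10,1)
draw((.4340,-.2916),2.9,.104,.136,.019,(0,255,0)); draw((.4340,-.2916),2.9,.014,.064,.049,(255,255,0))
cv2.imwrite('pics/m5.png',im)
"
```

```text
t 17.12 at [ 0.4355 -0.2917  0.0819] ang 2.94 -> 2.9 q6 -0.84 | turn [0.0003 0.0005 0.0007] shift [ 0.0001 -0.001   0.0569] | F [ 0.4 -0.4  0.3] op 0.499 ff 0.0
```

View pics/m5.png

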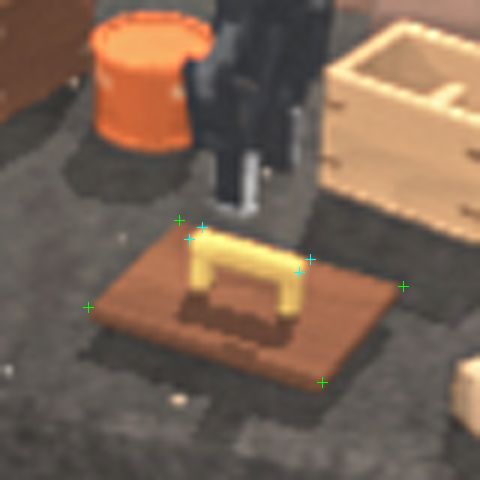

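move_arm(
  moves=[
    [0.5,[0,-0.001,0.015],[0,0,0]],
    [0.5,[0,0,0.015],[0,0,0]],
    [0.5,[0,0,0.015],[0,0,0]],
    [0.5,[0,0,0.011],[0,0,0]],
    [0.5,[0,0,0],[0,0,0]],
    [0.5,[0,0,0],[0,0,0]],
    [0,[0,0,0],[0,0,0]],
    [0,[0,0,0],[0,0,0]],
    [0,[0,0,0],[0,0,0]],
    [0,[0,0,0],[0,0,0]],
  ],
  grip_force=60,
)

```text
time: 18.0
eef_pos: [0.4345, -0.2923, 0.0262]
tcp_rot: [0.689, 0.725, -0.0, 0.001]
contact_force: [-1.4, 0.4, 4.1]
opening: 0.15
finger_force: 60.1
```

```bash
python3 -c "
from h import *
plan(.5991,.0076,.16,-5.2)
"
```

```text
t 18.0 at [ 0.4345 -0.2923  0.0262] ang 2.9 -> -5.2 q6 -0.84 | turn [0.0008 0.001  0.1414] shift [ 0.3136  0.1367 -0.1338] | F [-1.4  0.4  4.1] op 0.15 ff 60.1
```

move_arm(
  moves=[
    [0,[0,0,-0.02],[0,0,0]],
    [0,[0,0,-0.035],[0,0,0]],
    [0,[0,0,-0.035],[0,0,0]],
    [0,[0,0,-0.04],[0,0,0]],
    [0,[0,0,0],[0,0,0.07]],
    [0,[0,0,0],[0,0,0.071]],
    [0,[0.0349,0.0152,0],[0,0,0]],
    [0,[0.0349,0.0152,0],[0,0,0]],
    [0,[0.0349,0.0152,0],[0,0,0]],
    [0,[0.0349,0.0152,0],[0,0,0]],
  ],
)

```text
time: 18.83
eef_pos: [0.507, -0.1565, 0.1545]
tcp_rot: [0.739, 0.674, -0.0, -0.001]
contact_force: [1.7, -0.8, -1.1]
opening: 0.15
finger_force: 59.4
```

move_arm(
  moves=[
    [0,[0.0349,0.0152,0],[0,0,0]],
    [0,[0.0349,0.0152,0],[0,0,0]],
    [0,[0.0349,0.0152,0],[0,0,0]],
    [0,[0.0349,0.0152,0],[0,0,0]],
    [0,[0.034,0.015,0],[0,0,0]],
    [0,[0,0,0.01],[0,0,0]],
    [0,[0,0,0.01],[0,0,0]],
    [0,[0,0,0],[0,0,0]],
    [0,[0,0,0],[0,0,0]],
    [0,[0,0,0],[0,0,0]],
  ],
)

```text
time: 19.67
eef_pos: [0.5975, 0.0069, 0.1345]
tcp_rot: [0.739, 0.674, -0.0, -0.001]
contact_force: [1.0, -0.2, -1.4]
opening: 0.152
finger_force: 59.3
```

```bash
python3 -c "
from h import *
plan(.5993,.0072,.0992,-5.2)
n='scene'
im=np.ascontiguousarray(read_camera(n)[:,:,::-1]); p=proj(n,[.6,.0076,.11])[0].astype(int)
im=cv2.resize(im[p[1]-40:p[1]+40,p[0]-40:p[0]+40],None,fx=6,fy=6,interpolation=2)
def draw(c,q,a,b,z,col):
    q=np.radians(q);R=np.array([[np.cos(q),-np.sin(q)],[np.sin(q),np.cos(q)]])
    for s in[(-1,1),(-1,-1),(1,-1),(1,1)]:
        u=(proj(n,np.r_[np.array(c)+R@(np.array(s)*[a/2,b/2]),z])[0]-p+40)*6+2.5; cv2.drawMarker(im,tuple(int(round(v)) for v in u),col,0,10,1)
s=get_state(); e=s['eef_pos']
draw((.5991,.0076),-5.2,.104,.136,.082,(0,255,0)); draw(e[:2],-5.2,.104,.136,e[2]-.0072,(255,255,0))
cv2.imwrite('pics/m6.png',im)
"
```

```text
t 19.67 at [0.5975 0.0069 0.1345] ang -5.28 -> -5.2 q6 -0.07 | turn [-0.0021 -0.0006 -0.0013] shift [0.0005 0.0018 0.0353] | F [ 1.  -0.2 -1.4] op 0.152 ff 59.3
```

View pics/m6.png

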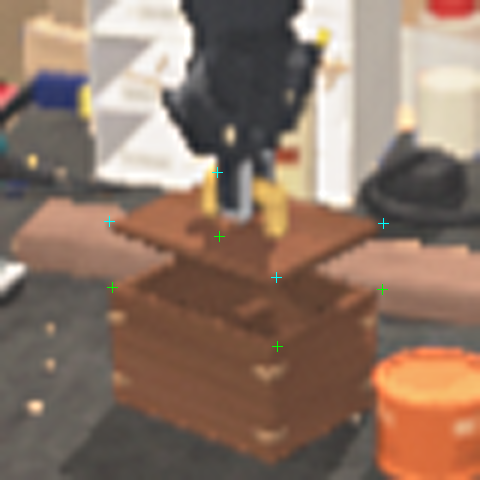

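move_arm(
  moves=[
    [0,[0.0005,0.0018,0],[-0.002,0,-0.001]],
    [0,[0,0,0.008],[0,0,0]],
    [0,[0,0,0.008],[0,0,0]],
    [0,[0,0,0.006],[0,0,0]],
    [0,[0,0,0.004],[0,0,0]],
    [0,[0,0,0.004],[0,0,0]],
    [0,[0,0,0.002],[0,0,0]],
    [0,[0,0,0],[0,0,0]],
    [0,[0,0,0],[0,0,0]],
    [0,[0,0,0],[0,0,0]],
  ],
)

```text
time: 20.55
eef_pos: [0.5995, 0.0085, 0.1027]
tcp_rot: [0.738, 0.675, 0.0, -0.001]
contact_force: [-2.2, 0.3, -1.0]
opening: 0.152
finger_force: 59.4
```

move_arm(
  moves=[
    [0,[0,0,0.002],[0,0,0]],
    [0,[0,0,0.002],[0,0,0]],
    [0,[0,0,0.001],[0,0,0]],
    [0,[0,0,0],[0,0,0]],
    [0,[0,0,0],[0,0,0]],
    [0,[0,0,0],[0,0,0]],
    [0,[0,0,0],[0,0,0]],
    [0,[0,0,0],[0,0,0]],
    [0,[0,0,0],[0,0,0]],
    [0,[0,0,0],[0,0,0]],
  ],
)

```text
time: 21.38
eef_pos: [0.6003, 0.0085, 0.1011]
tcp_rot: [0.738, 0.675, 0.0, 0.0]
contact_force: [-8.6, 1.1, 11.7]
opening: 0.152
finger_force: 61.2
```

move_arm(
  moves=[
    [0,[0,-0.001,0],[0,0,0]],
    [0,[0,-0.001,0],[0,0,0]],
    [0,[0,0,0],[0,0,0]],
    [0,[0,0,0.001],[0,0,0]],
    [0,[0,0,0.001],[0,0,0]],
    [0,[0,0,0],[0,0,0]],
    [0,[0,0,0],[0,0,0]],
    [0,[0,0,0],[0,0,0]],
    [0,[0,0,0],[0,0,0]],
    [0,[0,0,0],[0,0,0]],
  ],
)

```text
time: 22.22
eef_pos: [0.5989, 0.0086, 0.0991]
tcp_rot: [0.738, 0.675, 0.001, 0.001]
contact_force: [-7.0, 1.1, 10.1]
opening: 0.153
finger_force: 61.1
```

```bash
python3 -c "
from h import *
plan(.5993,.0072,.0992,-5.2); print(get_state()['wrist_torque'])
n='scene'
im=np.ascontiguousarray(read_camera(n)[:,:,::-1]); p=proj(n,[.6,.0076,.08])[0].astype(int)
im=cv2.resize(im[p[1]-30:p[1]+30,p[0]-35:p[0]+35],None,fx=8,fy=8,interpolation=2)
cv2.imwrite('pics/m7.png',im)
"
```

```text
t 22.22 at [0.5989 0.0086 0.0991] ang -5.12 -> -5.2 q6 -0.07 | turn [ 0.0022 -0.0008  0.0014] shift [-0.0014  0.0005 -0.0001] | F [-7.   1.1 10.1] op 0.153 ff 61.1
[ 0.08529511  1.23780642 -0.11310998]
```

View pics/m7.png

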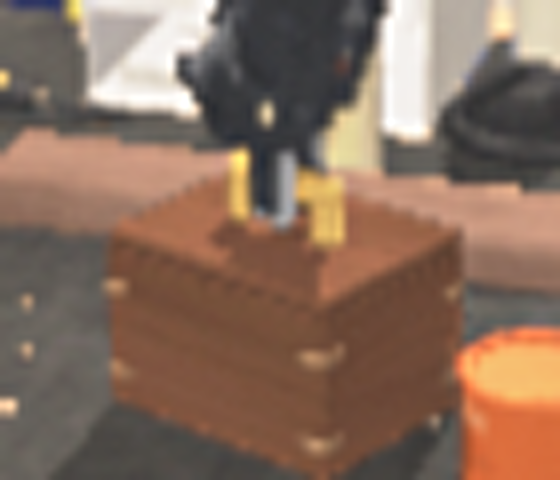

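move_arm(
  moves=[
    [0,[0,-0.001,0],[0,0,0]],
    [0,[0,0,0],[0,0,0]],
    [0,[0,0,0.001],[0,0,0]],
    [0,[0,0,0.001],[0,0,0]],
    [0,[0,0,0],[0,0,0]],
    [0,[0,0,0],[0,0,0]],
    [0,[0,0,0],[0,0,0]],
    [0,[0,0,0],[0,0,0]],
    [0,[0,0,0],[0,0,0]],
    [0,[0,0,0],[0,0,0]],
  ],
)

```text
time: 23.1
eef_pos: [0.5989, 0.0086, 0.0991]
tcp_rot: [0.738, 0.675, 0.002, 0.001]
contact_force: [-9.0, 0.6, 16.0]
opening: 0.148
finger_force: 61.9
```

move_arm(
  moves=[
    [0,[0,0,-0.002],[0,0,0]],
    [0.4,[0,0,0],[0,0,0]],
    [0.4,[0,0,0],[0,0,0]],
    [0.4,[0,0,0],[0,0,0]],
    [0.4,[0,0,-0.015],[0,0,0]],
    [0.4,[0,0,-0.025],[0,0,0]],
    [0.4,[0,0,-0.03],[0,0,0]],
    [0.4,[0,0,0],[0,0,0]],
    [0.4,[0,0,0],[0,0,0]],
    [0.4,[0,0,0],[0,0,0]],
  ],
)

```text
time: 23.93
eef_pos: [0.5968, 0.0086, 0.1653]
tcp_rot: [0.738, 0.675, 0.0, -0.0]
contact_force: [-0.3, -0.6, -0.6]
opening: 0.401
finger_force: 0.0
```

```bash
python3 -c "
from h import *
plan(.4406,.2882,.12,-11.1)
n='scene'
im=np.ascontiguousarray(read_camera(n)[:,:,::-1]); cv2.imwrite('pics/scene8.png',im); p=proj(n,[.6,.0076,.08])[0].astype(int)
a=cv2.resize(im[p[1]-30:p[1]+30,p[0]-35:p[0]+35],None,fx=8,fy=8,interpolation=2)
cv2.imwrite('pics/m8.png',a)
"
```

```text
t 23.93 at [0.5968 0.0086 0.1653] ang -5.11 -> -11.1 q6 -0.07 | turn [ 0.0005 -0.0008  0.1045] shift [ 0.2443 -0.2071  0.0453] | F [-0.3 -0.6 -0.6] op 0.401 ff 0.0
```

View pics/m8.png

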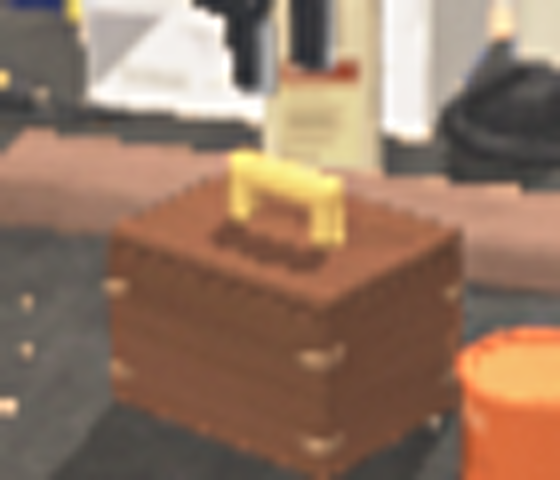

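move_arm(
  moves=[
    [0.5,[0,0,0],[0,0,0.1045]],
    [0.5,[0.0305,-0.026,0],[0,0,0]],
    [0.5,[0.0305,-0.026,0],[0,0,0]],
    [0.5,[0.0305,-0.026,0],[0,0,0]],
    [0.5,[0.0305,-0.026,0],[0,0,0]],
    [0.5,[0.0305,-0.026,0],[0,0,0]],
    [0.5,[0.0305,-0.026,0],[0,0,0]],
    [0.5,[0.0305,-0.026,0],[0,0,0]],
    [0.5,[0.0305,-0.026,0],[0,0,0]],
    [0.5,[0,0,0.02],[0,0,0]],
  ],
)

```text
time: 24.82
eef_pos: [0.438, 0.2937, 0.148]
tcp_rot: [0.77, 0.638, 0.003, -0.0]
contact_force: [0.9, 0.6, -0.7]
opening: 0.499
finger_force: 0.0
```

move_arm(
  moves=[
    [0.5,[0,0,0.03],[0,0,0]],
    [0.5,[0,0,0.025],[0,0,0]],
    [0.5,[0,0,0.01],[0,0,0]],
    [0.5,[0,0,0],[0,0,0]],
    [0.5,[0,0,0],[0,0,0]],
    [0.5,[0,0,0],[0,0,0]],
    [0.5,[0,0,0],[0,0,0]],
    [0.5,[0,0,0],[0,0,0]],
    [0.5,[0,0,0],[0,0,0]],
    [0.5,[0,0,0],[0,0,0]],
  ],
)

```text
time: 25.65
eef_pos: [0.4404, 0.2883, 0.0818]
tcp_rot: [0.772, 0.635, 0.001, 0.0]
contact_force: [0.6, 0.8, 0.1]
opening: 0.499
finger_force: 0.0
```

```bash
python3 -c "
from h import *
plan(.440,.288,.0255,-11.1)
n='scene'
im=cv2.imread('pics/scene8.png'); p=proj(n,[.44,.288,.05])[0].astype(int)
im=cv2.resize(im[p[1]-40:p[1]+40,p[0]-40:p[0]+40],None,fx=6,fy=6,interpolation=2)
def draw(c,q,a,b,z,col):
    q=np.radians(q);R=np.array([[np.cos(q),-np.sin(q)],[np.sin(q),np.cos(q)]])
    for s in[(-1,1),(-1,-1),(1,-1),(1,1)]:
        u=(proj(n,np.r_[np.array(c)+R@(np.array(s)*[a/2,b/2]),z])[0]-p+40)*6+2.5; cv2.drawMarker(im,tuple(int(round(v)) for v in u),col,0,10,1)
draw((.44,.288),-11.1,.084,.108,.019,(0,255,0)); draw((.44,.288),-11.1,.014,.052,.049,(255,255,0))
cv2.imwrite('pics/m9.png',im)
"
```

```text
t 25.65 at [0.4404 0.2883 0.0818] ang -11.11 -> -11.1 q6 0.58 | turn [ 0.0021 -0.0017 -0.0003] shift [-0.0004 -0.0004  0.0563] | F [0.6 0.8 0.1] op 0.499 ff 0.0
```

View pics/m9.png

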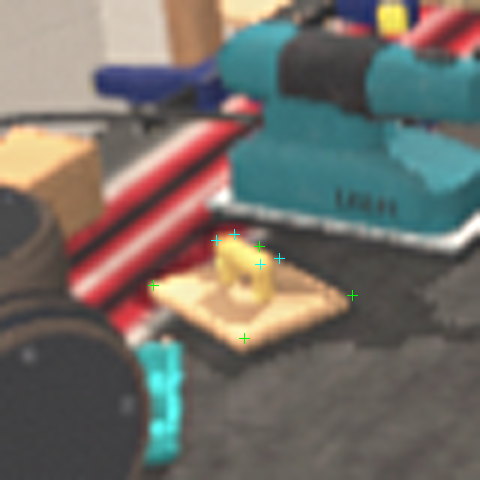

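move_arm(
  moves=[
    [0.5,[-0.0004,0,0.015],[0.002,-0.002,0]],
    [0.5,[0,0,0.015],[0,0,0]],
    [0.5,[0,0,0.015],[0,0,0]],
    [0.5,[0,0,0.011],[0,0,0]],
    [0.5,[0,0,0],[0,0,0]],
    [0.5,[0,0,0],[0,0,0]],
    [0,[0,0,0],[0,0,0]],
    [0,[0,0,0],[0,0,0]],
    [0,[0,0,0],[0,0,0]],
    [0,[0,0,0],[0,0,0]],
  ],
)

```text
time: 26.48
eef_pos: [0.4406, 0.2882, 0.0262]
tcp_rot: [0.772, 0.635, 0.0, 0.0]
contact_force: [-0.4, -0.2, 3.9]
opening: 0.151
finger_force: 59.7
```

```bash
python3 -c "
from h import *
plan(.627,-.3115,.165,-5.0)
"
```

```text
t 26.48 at [0.4406 0.2882 0.0262] ang -11.1 -> -5.0 q6 0.58 | turn [ 6.000e-04 -1.000e-04 -1.065e-01] shift [-0.5812  0.2379 -0.1388] | F [-0.4 -0.2  3.9] op 0.151 ff 59.7
```

move_arm(
  moves=[
    [0,[0,0,-0.02],[0,0,0]],
    [0,[0,0,-0.04],[0,0,0]],
    [0,[0,0,-0.041],[0,0,0]],
    [0,[0,0,-0.041],[0,0,0]],
    [0,[0,0,-0.008],[0,0,-0.1065]],
    [0,[0,0,0],[0,0,0]],
    [0,[-0.0363,0.0149,0],[0,0,0]],
    [0,[-0.0363,0.0149,0],[0,0,0]],
    [0,[-0.0363,0.0149,0],[0,0,0]],
    [0,[-0.0363,0.0149,0],[0,0,0]],
  ],
)

```text
time: 27.32
eef_pos: [0.485, 0.1366, 0.1723]
tcp_rot: [0.738, 0.675, -0.003, -0.002]
contact_force: [0.8, 0.2, -3.2]
opening: 0.147
finger_force: 59.0
```

move_arm(
  moves=[
    [0,[-0.0363,0.0149,0],[0,0,0]],
    [0,[-0.0363,0.0149,0],[0,0,0]],
    [0,[-0.0363,0.0149,0],[0,0,0]],
    [0,[-0.0363,0.0149,0],[0,0,0]],
    [0,[-0.0363,0.0149,0],[0,0,0]],
    [0,[-0.0363,0.0149,0],[0,0,0]],
    [0,[-0.0363,0.0149,0],[0,0,0]],
    [0,[-0.0363,0.0149,0],[0,0,0]],
    [0,[-0.0363,0.0149,0],[0,0,0]],
    [0,[-0.0363,0.0149,0],[0,0,0]],
  ],
)

```text
time: 28.15
eef_pos: [0.6022, -0.2377, 0.1716]
tcp_rot: [0.738, 0.674, -0.002, -0.003]
contact_force: [1.4, 1.0, -1.9]
opening: 0.148
finger_force: 59.0
```

move_arm(
  moves=[
    [0,[-0.0363,0.0149,0],[0,0,0]],
    [0,[-0.0363,0.0149,0],[0,0,0]],
    [0,[0,0,0.01],[0,0,0]],
    [0,[0,0,0.02],[0,0,0]],
    [0,[0,0,0.02],[0,0,0]],
    [0,[0,0,0],[0,0,0]],
    [0,[0,0,0],[0,0,0]],
    [0,[0,0,0],[0,0,0]],
    [0,[0,0,0],[0,0,0]],
    [0,[0,0,0],[0,0,0]],
  ],
)

```text
time: 28.98
eef_pos: [0.6277, -0.3118, 0.1272]
tcp_rot: [0.737, 0.676, -0.001, 0.001]
contact_force: [0.4, 0.3, -2.2]
opening: 0.147
finger_force: 59.1
```

```bash
python3 -c "
from h import *
plan(.627,-.3115,.0932,-5.0)
n='scene'
im=np.ascontiguousarray(read_camera(n)[:,:,::-1]); cv2.imwrite('pics/scene10.png',im)
"
```

```text
t 28.98 at [ 0.6277 -0.3118  0.1272] ang -5.0 -> -5.0 q6 -0.52 | turn [ 0.0013  0.0026 -0.    ] shift [ 0.0002 -0.0007  0.034 ] | F [ 0.4  0.3 -2.2] op 0.147 ff 59.1
```

move_arm(
  moves=[
    [0,[0,-0.0005,0],[0.001,0.002,0]],
    [0,[0,0,0.008],[0,0,0]],
    [0,[0,0,0.008],[0,0,0]],
    [0,[0,0,0.006],[0,0,0]],
    [0,[0,0,0.004],[0,0,0]],
    [0,[0,0,0.004],[0,0,0]],
    [0,[0,0,0.002],[0,0,0]],
    [0,[0,0,0],[0,0,0]],
    [0,[0,0,0],[0,0,0]],
    [0,[0,0,0],[0,0,0]],
  ],
)

```text
time: 29.87
eef_pos: [0.6264, -0.3116, 0.0933]
tcp_rot: [0.737, 0.676, -0.0, -0.001]
contact_force: [1.0, -0.5, -1.2]
opening: 0.151
finger_force: 59.2
```

move_arm(
  moves=[
    [0,[0,0,0.002],[0,0,0]],
    [0,[0,0,0.001],[0,0,0]],
    [0,[0,0,0],[0,0,0]],
    [0,[0,0,0],[0,0,0]],
    [0,[0,0,0],[0,0,0]],
    [0,[0,0,0],[0,0,0]],
    [0,[0,0,0],[0,0,0]],
    [0,[0,0,0],[0,0,0]],
    [0,[0,0,0],[0,0,0]],
    [0,[0,0,0],[0,0,0]],
  ],
)

```text
time: 30.7
eef_pos: [0.6265, -0.3116, 0.0932]
tcp_rot: [0.737, 0.676, -0.001, -0.001]
contact_force: [-4.3, 3.5, 6.8]
opening: 0.15
finger_force: 60.5
```

move_arm(
  moves=[
    [0,[0,0,0.002],[0,0,0]],
    [0,[0,0,0],[0,0,0]],
    [0,[0,0,0],[0,0,0]],
    [0,[0,0,0],[0,0,0]],
    [0,[0,0,-0.004],[0,0,0]],
    [0.4,[0,0,0],[0,0,0]],
    [0.4,[0,0,0],[0,0,0]],
    [0.4,[0,0,0],[0,0,0]],
    [0.4,[0,0,-0.015],[0,0,0]],
    [0.4,[0,0,-0.025],[0,0,0]],
  ],
)

```text
time: 31.53
eef_pos: [0.6242, -0.3101, 0.1287]
tcp_rot: [0.737, 0.676, -0.001, -0.005]
contact_force: [-0.7, -0.1, -0.8]
opening: 0.398
finger_force: 0.0
```

move_arm(
  moves=[
    [0.4,[0,0,-0.03],[0,0,0]],
    [0.4,[0,0,-0.03],[0,0,0]],
    [0.4,[0,0,-0.03],[0,0,0]],
    [0.4,[0,0,0],[0,0,0]],
    [0.4,[0,0,0],[0,0,0]],
    [0.4,[0,0,0],[0,0,0]],
    [0.4,[0,0,0],[0,0,0]],
    [0.4,[0,0,0],[0,0,0]],
    [0.4,[0,0,0],[0,0,0]],
    [0.4,[0,0,0],[0,0,0]],
  ],
)

```text
time: 32.37
eef_pos: [0.6261, -0.3113, 0.2209]
tcp_rot: [0.737, 0.676, -0.001, -0.002]
contact_force: [0.1, 0.4, 0.6]
opening: 0.4
finger_force: 0.0
```

```bash
python3 -c "
from h import *
n='scene'
im=np.ascontiguousarray(read_camera(n)[:,:,::-1])
cv2.imwrite('pics/m11.png',cv2.resize(im[120:260,250:450],None,fx=4,fy=4,interpolation=2))
"
```

```text
(no output)
```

View pics/m11.png

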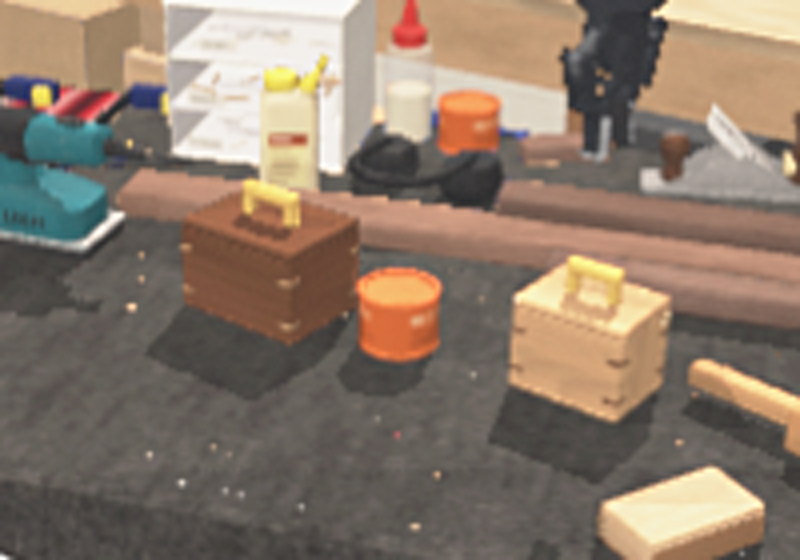

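Both boxes are closed flush: walnut at about (270,260) and maple at about (590,335) in the crop. The tin, sanding block and marking gauge haven't moved. The gripper is clear of everything.

```bash
python3 -c "
from plant import *
print(sign_off())"
```

```text
the job is handed in; nothing more can be done
None
```

Both trays are seated and both boxes are closed with their own lids, pushed home at the expected heights; the job was handed in at about 32 s and no verdict was shown.

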